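# Ratchet down the manifold tank's lid clamp

### The job

Clamp the lid of the glass manifold tank: throw the red selector tab on the ratchet head over to tighten, then swing the ratchet handle back and forth until the orange pad bears firmly on the lid. Stop when the tightening swing has become about half as hard again as while the screw ran free (some 6 N at the handle's knob rising to some 8.5 N): never back the screw off, do not overtighten or the glass cracks, leave the bottle, jar and cap where they stand, and let go of the handle.

Things in the scene. Friction and masses are not known exactly. Their poses are not given: they have to be found in the camera images.
- rig: Fixed clamp rig: base plate 210 x 250 mm, glass tank under a white lid, crossbar on two posts, round steel ratchet head on top. Origin: centre of the underside, on the vertical screw axis, z up. The handle points along -x (roughly to the robot) when joint handle is 0. Lid height is not measured (gasket wear): the free gap under the pad is 2 to 5 mm.
- hub (a point): Centre of the ratchet head's top face, 206 mm above the bench, on the common vertical axis of screw, handle and selector. The head is a drum of 47 mm radius, 181 to 206 mm high. On it lies the selector plate, 16 mm radius, top at 213 mm.
- knob (a point): Centre of the top end (253 mm above the bench) of the handle's upright black knob, a cylinder of 18 mm diameter from 197 to 253 mm, 125 mm from the head's axis, rigid with the handle. Below it a boss of 26 mm diameter, top 197 mm; a bar 18 mm wide, top 196 mm, runs to the head.
- tab (a point): Centre of the top end (233 mm above the bench) of the selector's upright red tab, a post of 10 mm diameter from 208 to 233 mm, 34 mm from the head's axis, on the side away from the knob. A 10 mm wide arm, top at 213 mm, carries it. It moves round the axis under about 2 N and stays where left. On the head a red dot marks the loosen end, a green dot the tighten end.
- selector (a joint): Angle of the red tab relative to the handle (rad), positive clockwise from above, 0 = straight opposite the knob. Stops at -0.45 (loosen) and 0.45 (tighten); starts at -0.45 to -0.38. Above 0.3 the tighten pawl is in; near 0 neither pawl holds. To tighten, push the tab clockwise (to the rig's -y) to its stop; pushed beyond about 4 N it turns the handle too.
- handle (a joint): Swing of the handle (rad), positive clockwise from above; stops at -0.6 and 0.6. Set to tighten, clockwise swings (knob towards the rig's +y) turn the screw, counter-clockwise ones slip over the 18 teeth (1 to 3 N at the knob), so up to 0.35 rad of a clockwise swing is lost motion. Set to loosen, counter-clockwise swings back the screw off. Stays where left.
- screw (a joint): Turn of the screw since the start (rad), positive clockwise = tightening; 1 rad lowers the pad 3.2 mm; friction holds it. Slow tightening push at the knob: 5 to 6.5 N running free, then some 7 N more per radian past first bearing (just after a brisk move the arm may read less). Right: 2 to 3 N above free, 0.3 to 0.4 rad past, 110 N on the lid; 40 to 185 N will do; beyond 200 N the glass cracks.
- pad: Orange pressure pad under the screw, a disc of 44 mm diameter, 8 mm thick, between crossbar and lid. Origin: centre of its underside. It only moves up and down with the screw, and bears on a steel button in the middle of the lid.
- bottle: Loose white bottle, 60 mm diameter, 140 mm tall, beside the rig at its +y. Origin: centre of its underside. Leave it alone.
- jar: Loose amber jar with a blue cap, 56 mm diameter, 75 mm tall, beside the rig at its -y. Origin: centre of its underside. Leave it alone.
- cap: Loose orange ring cap, 38 mm diameter, 12 mm high, on the bench beyond the rig. Origin: centre of its underside. Leave it alone.

How it is judged:
By the outcome, as a careful person would: the job done as asked, in the order asked, and still so for the second after the job is handed in, with the robot touching nothing.
It also fails if it takes over 72 s, if anything falls off the work surface, if the arm or the gripper's body presses on something with over 40 N, if the wrist force passes 120 N, or if a joint passes its speed limit or range.

### The arm

A 6-joint arm with a two-finger parallel gripper is mounted at the origin on the work surface. World frame = base frame: x ahead of the robot, y to its left, z up, the work surface at z = 0. Lengths are in mm, angles in rad, forces in N, time in s.
With the tool pointing down it reaches from about 275 to 750 mm from the base axis. Payload 10.2 kg.
Tool frame: the origin (TCP) lies at the very end of the fingers, on their centre line; the grasp point (between the pads) lies 19 mm behind it; z points along the fingers, y is the direction in which the jaws open and shut (so a half turn about z gives the same grasp; the last joint's range is limited). The gripper opens to 85 mm and grips with 20 to 120 N. Pads are 22 mm wide; open, the fingers measure 114 mm over their backs; the gripper's body (76 mm by 85 mm) begins 54 mm behind the grasp point. The pads swing forward as they close: fully open they stand 13 mm farther back than shut.
Start: joints at [-1.498, 0.313, 1.498, -0, 1.331, -0.223], TCP at [153.027, -502.209, 231.294] pointing down, gripper open.
Joint ranges: [-2.94, 2.94], [-0.97, 2.17], [0.19, 2.56], [-1.23, 4.37], [0.02, 3.11], [-2.88, 2.88]. Speed limits (rad/s): [2.39, 2.39, 3.01, 3.14, 3.14, 3.14].

### API

Orientations are given as a unit quaternion [w, x, y, z].
In Python, from rig import sensors, imaging, ctrl gives the robot as it stands.
- The arm moves only by the shell command python3 -m creep 'ROWS' [FORCE]. ROWS is JSON, a list of rows, each an object with "grip": the finger opening in mm, from 0 to 85.4; "linear": the shift along the tool's x, y, z in mm, a list of three; "rot": the turn, a rotation vector about the tool's x, y, z in rad, a list of three. A call has 1 to 12 rows; each row shifts and turns the commanded pose from where the row before left it, along the tool's axes as they then stand; what a row does not reach is not made up. A row lasts 1/12 s, in which the tool goes at most 41.7 mm and 7.16 degrees, less where a joint would pass 70% of its speed; a pose out of reach is approached as far as the arm can. A call with a gripper value outside its range is refused whole. The fingers move at their own pace and stop on an object; FORCE is the grip in N (left out, the last holds). Time passes only in rows, so rows that do not move let the fingers close. It gives the time, the measured TCP pose, the force and the opening at its end, in the units of the state.
- sensors.sense(): the state, without advancing time (a new reading comes with each control period).
- imaging.capture(name): name is "scene" or "top" or "wrist"; returns (picture, depth): 384x512x3 uint8, red, green, blue; 384x512 float32, mm along the optical axis (not along the pixel's ray), 0 where there is no reading.
- imaging.camera_params(name): a dict with "intrinsics" (3x3 intrinsics, pixels), "k1" (the pictures are not rectified: a ray, as slopes to the right and down, at radius r is drawn at 1 + k1 r^2 times it, then the intrinsics apply), "R" (3x3) and "t" (3): a world point X has camera coordinates R X + t. Camera axes: x right, y down, z forward; pixel columns grow to the right and rows downward; lengths in mm; the calibration is good to about 2 mm. A picture is of the moment at which its call begins: read the wrist's pose just before it. camera_params takes no time and is no camera call; for the wrist camera it gives the pose at the moment of the call.
- ctrl.finish_job(): hands the job in, once; it reports no verdict.
The state is a dict: "time_s": time; "joints": joint angles; "dq": joint speeds; "tau": joint torques, N m; "eef_pos": TCP position; "ee_rot": TCP orientation; "force": force on the tool from outside, world axes, zero at the start; "wrist_torque": the same for the moment, N m; "grip_width": opening from 0.0 (shut) to 1.0 (fully open).
Only numpy, scipy, OpenCV 4.12 (cv2) and the standard library are available. Lean on these libraries where they do the work, as an engineer would, in place of code of your own. Each camera call takes 0.05 s, during which the arm holds its last target.

## Working session

There is one attempt and no reset: what is moved stays moved. The work goes in short steps, Python scripts to look and compute and a shell command to move; the robot and the scene stay as the last step left them, time stands still between calls to the robot, and variables do not carry over. Pictures are saved under pics/ and viewed, and the job is handed in when it is done.

```bash
ls; mkdir -p pics; python3 - <<'E'
from rig import sensors, imaging, ctrl
import cv2,numpy as np
print(sensors.sense())
for n in("scene","top","wrist"):
    p,d=imaging.capture(n); cv2.imwrite(f"pics/{n}0.png",p[:,:,::-1]); np.save(f"pics/{n}0.npy",d)
    print(n,imaging.camera_params(n))
E
```

```text
pics
{'time_s': 0.0, 'joints': array([-1.49842073e+00,  3.13460248e-01,  1.49845727e+00,  2.87372629e-05,
        1.33098983e+00, -2.23380999e-01]), 'dq': array([-0.00130409, -0.00049296, -0.00122879,  0.00135865,  0.00012916,
       -0.00037095]), 'tau': array([ 8.83125012e-04, -4.12272120e+01, -2.59736180e+01, -1.67878688e-04,
        4.23670150e-03, -6.83025263e-06]), 'eef_pos': array([ 153.00403115, -501.93786262,  230.72223318]), 'ee_rot': array([-6.54420859e-04,  9.89086206e-01,  1.47336503e-01,  6.34997317e-05]), 'force': array([-0.4739673 ,  0.7097275 , -0.15314307]), 'wrist_torque': array([-0.03386579,  0.0455095 ,  0.01144894]), 'grip_width': 1.0016019074148896}
scene {'intrinsics': array([[458.33842643,   0.        , 253.056759  ],
       [  0.        , 458.33842643, 191.73444731],
       [  0.        ,   0.        ,   1.        ]]), 'k1': -0.0769865957394876, 'R': array([[-0.08771406,  0.9961331 , -0.00500891],
       [ 0.8253957 ,  0.06986289, -0.56021523],
       [-0.557699  , -0.05327309, -0.82833194]]), 't': array([  33.08561842, -418.36391805, 1411.17442896])}
top {'intrinsics': array([[462.10559464,   0.        , 248.9665777 ],
       [  0.        , 462.10559464, 185.53773562],
       [  0.        ,   0.        ,   1.        ]]), 'k1': -0.035957767280804326, 'R': array([[ 0.02392028, -0.99956559, -0.01721751],
       [-0.99519585, -0.02217313, -0.09536027],
       [ 0.09493708,  0.01941584, -0.99529391]]), 't': array([  40.35444438,  664.09317347, 1127.72719048])}
wrist {'intrinsics': array([[329.03135751,   0.        , 258.69205786],
       [  0.        , 329.03135751, 190.77000793],
       [  0.        ,   0.        ,   1.        ]]), 'k1': -0.09773448282673744, 'R': array([[ 0.29166353, -0.95651945, -0.00171288],
       [-0.90316159, -0.27598242,  0.32883558],
       [-0.31501035, -0.09436234, -0.94438563]]), 't': array([-523.4200766 ,  -42.01200009,  381.80211832])}
```

View pics/scene0.png

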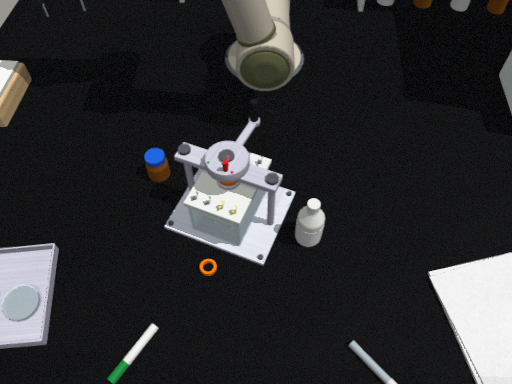

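View pics/top0.png

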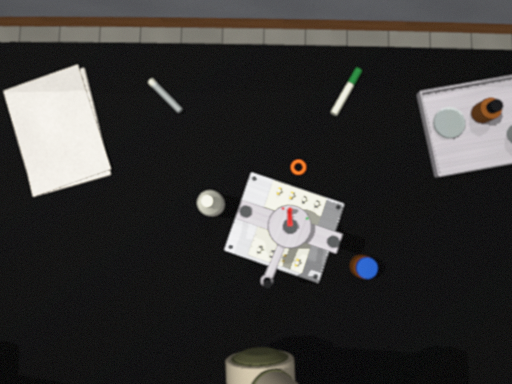

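```bash
cat > h.py <<'E'
import numpy as np,cv2
def ray(cp,u,v):
    K=cp["intrinsics"];k=cp["k1"]
    p=cv2.undistortPoints(np.array([[[u,v]]],float),K,np.array([k,0,0,0.]))[0,0]
    R=np.array(cp["R"]);t=np.array(cp["t"])
    return -R.T@t, R.T@np.array([p[0],p[1],1])
def onz(cp,u,v,z):
    o,d=ray(cp,u,v); return o+d*(z-o[2])/d[2]
def proj(cp,X):
    R=np.array(cp["R"]);t=np.array(cp["t"])
    r,_=cv2.Rodrigues(R)
    return cv2.projectPoints(np.array(X,float).reshape(-1,1,3),r,t,cp["intrinsics"],np.array([cp["k1"],0,0,0.]))[0][:,0]
E
python3 - <<'E'
import cv2
a=cv2.imread('pics/top0.png')[160:300,190:390]
cv2.imwrite('pics/top0c.png',cv2.resize(a,None,fx=4,fy=4,interpolation=cv2.INTER_CUBIC))
a=cv2.imread('pics/scene0.png')[90:270,140:340]
cv2.imwrite('pics/scene0c.png',cv2.resize(a,None,fx=3.3,fy=3.3,interpolation=cv2.INTER_CUBIC))
E
```

```text
(no output)
```

View pics/top0c.png

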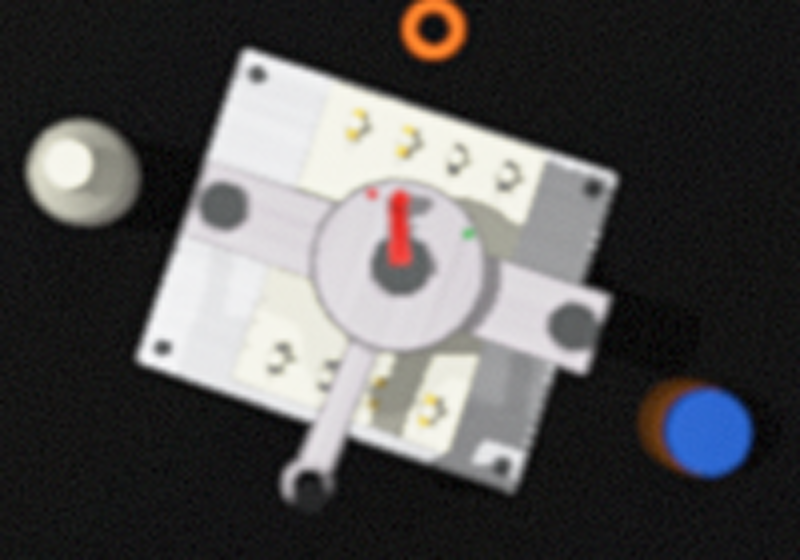

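View pics/scene0c.png

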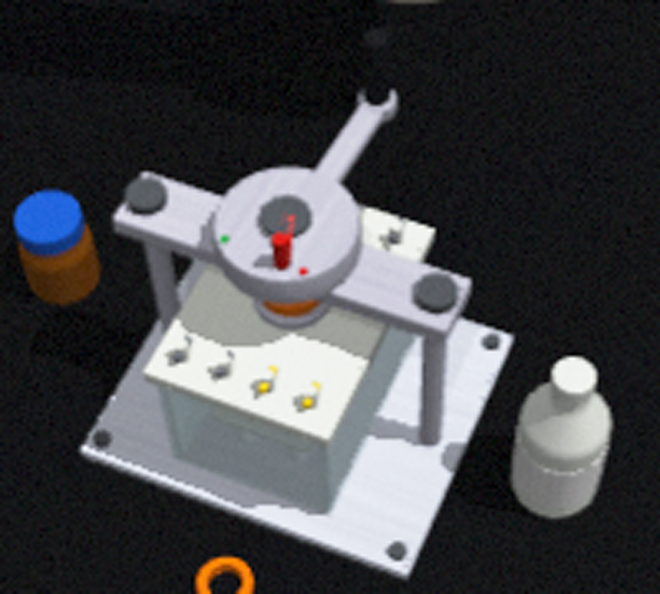

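```bash
python3 - <<'E'
from h import *
from rig import imaging
cp=imaging.camera_params("top")
f=lambda u,v,z:onz(cp,190+u/4-.4,160+v/4-.4,z)
hub=f(401,265,213);drum=f(398.5,265,206);tab=f(400,200,233);knob=f(312,490,253)
print(hub,drum,tab,knob)
c=[f(248,50,10),f(617,178,10),f(515,492,10),f(137,360,10)]
print(np.mean(c,0),c)
post=(f(224,206,187),f(572,326,187));print(post)
for n,p in(("jar",f(708,432,75)),("bottle",f(68,164,140)),("cap",f(434,28,12))):print(n,p)
hub=(hub+drum)/2
for n,p in(("tab",tab),("knob",knob)):
    d=p-hub;print(n,np.hypot(*d[:2]),np.arctan2(d[1],d[0]))
d=post[0]-post[1];print("rig +y ang",np.arctan2(d[1],d[0])-np.pi/2)
# scene check
cs=imaging.camera_params("scene")
g=lambda u,v,z:onz(cs,140+u/3.3-.35,90+v/3.3-.35,z)
print(g(285,216,213),g(282,238,233),g(376,40,253))
E
```

```text
[562.74232823 -35.5969771  213.        ] [562.78265233 -34.77285673 206.        ] [595.89449083 -33.13773577 233.        ] [449.60724695   9.64847572 253.        ]
[562.12298491 -36.00662992  10.        ] [array([699.85458272,  50.19047582,  10.        ]), array([ 623.05843254, -186.28955486,   10.        ]), array([ 424.59147615, -123.65550112,   10.        ]), array([500.98744823, 115.72806048,  10.        ])]
(array([592.54006457,  58.61277994, 187.        ]), array([ 532.49750533, -129.59888411,  187.        ]))
jar [ 469.46157508 -229.06594156   75.        ]
bottle [616.1695596  149.02569335 140.        ]
cap [716.39177616 -68.53015691  12.        ]
tab 33.19518656962355 0.061710183342044485
knob 121.71336076186935 2.764356607904191
rig +y ang -0.30881022206602715
[565.27557996 -36.98879721 213.        ] [597.59114395 -33.74113638 233.        ] [451.38253667   8.91530147 253.        ]
```

```bash
python3 -m creep '[{"grip":24,"linear":[28,-16,-8],"rot":[0,0,0]},{"grip":24,"linear":[28,-16,-8],"rot":[0,0,0]},{"grip":24,"linear":[28,-16,-8],"rot":[0,0,0]},{"grip":24,"linear":[28,-16,-8],"rot":[0,0,0]},{"grip":24,"linear":[28,-16,-8],"rot":[0,0,0]},{"grip":24,"linear":[28,-16,-8],"rot":[0,0,0]},{"grip":24,"linear":[28,-16,0],"rot":[0,0,0]},{"grip":24,"linear":[28,-16,0],"rot":[0,0,0]},{"grip":24,"linear":[28,-16,0],"rot":[0,0,0]},{"grip":24,"linear":[28,-16,0],"rot":[0,0,0]},{"grip":24,"linear":[28,-16,0],"rot":[0,0,0]},{"grip":24,"linear":[28,-16,0],"rot":[0,0,0]}]' 30
```

```text
time_s: 1.15
eef_pos: [419.3, -219.2, 279.2]
ee_rot: [-0.0, 0.989, 0.147, -0.0]
force: [0.5, -0.3, 0.0]
grip_width: 0.281
```

```bash
python3 -m creep '[{"grip":24,"linear":[28,-16,0],"rot":[0,0,0]},{"grip":24,"linear":[28,-16,0],"rot":[0,0,0]},{"grip":24,"linear":[28,-16,0],"rot":[0,0,0]},{"grip":24,"linear":[28,-16,0],"rot":[0,0,0]},{"grip":24,"linear":[14,-8,0],"rot":[0,0,0.118]},{"grip":24,"linear":[0,0,0],"rot":[0,0,0.118]},{"grip":24,"linear":[0,0,0],"rot":[0,0,0]},{"grip":24,"linear":[0,0,0],"rot":[0,0,0]}]'
python3 - <<'E'
from rig import sensors, imaging
import cv2,numpy as np
s=sensors.sense();print(s['joints'],s['force'],s['eef_pos'],s['ee_rot'])
cp=imaging.camera_params("wrist")
p,d=imaging.capture("wrist"); cv2.imwrite("pics/w1.png",p[:,:,::-1]); np.save("pics/w1.npy",d)
import pickle;pickle.dump((s,cp),open("pics/w1.pkl","wb"))
E
```

```text
time_s: 1.82
eef_pos: [517.8, -115.0, 279.0]
ee_rot: [-0.0, 0.999, 0.032, -0.0]
force: [-0.6, -0.8, 0.4]
grip_width: 0.279
[-4.39523845e-01  2.95634327e-01  1.39650150e+00 -1.20749878e-04
  1.45009427e+00  1.06789817e+00] [-0.59826656 -0.83096389  0.4252448 ] [ 517.84727769 -115.01030769  279.03205593] [-9.12875485e-05  9.99497721e-01  3.16891364e-02 -3.11196038e-04]
```

View pics/w1.png

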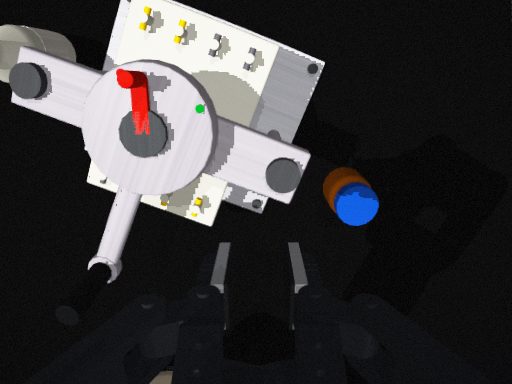

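```bash
python3 - <<'E'
from h import *
import pickle
s,cp=pickle.load(open("pics/w1.pkl","rb"))
hub=onz(cp,142,133,213);drum=onz(cp,149.5,127,206);tab=onz(cp,125,77,233);knob=onz(cp,67,315,253)
print(hub,drum,tab,knob)
for n,p in(("tab",tab),("knob",knob)):
    d=p-hub;print(n,np.hypot(*d[:2]),np.arctan2(d[1],d[0]))
E
```

```text
[565.16029039 -35.61415597 213.        ] [568.12649016 -38.39315198 206.        ] [599.86923914 -33.98957983 233.        ] [449.06513862   9.73287851 253.        ]
tab 34.746947641341386 0.04677155029798539
knob 124.63722478678898 2.7692138930232484
```

```bash
python3 -m creep '[{"grip":24,"linear":[28.4,-25.4,0],"rot":[0,0,0]},{"grip":24,"linear":[28.4,-25.4,0],"rot":[0,0,0]},{"grip":24,"linear":[28.4,-25.4,0],"rot":[0,0,0]},{"grip":24,"linear":[0,0,10],"rot":[0,0,0]},{"grip":24,"linear":[0,0,15],"rot":[0,0,0]},{"grip":24,"linear":[0,0,15],"rot":[0,0,0]},{"grip":24,"linear":[0,0,12],"rot":[0,0,0]},{"grip":24,"linear":[0,0,9],"rot":[0,0,0]},{"grip":24,"linear":[0,0,0],"rot":[0,0,0]}]'
python3 - <<'E'
from rig import sensors, imaging
import cv2,numpy as np
s=sensors.sense();print(s['force'],s['eef_pos'])
p,d=imaging.capture("wrist"); cv2.imwrite("pics/w2.png",p[:,:,::-1])
p,d=imaging.capture("scene"); cv2.imwrite("pics/s2.png",cv2.resize(p[90:270,140:340,::-1],None,fx=3.3,fy=3.3))
E
```

```text
time_s: 2.62
eef_pos: [597.6, -34.4, 216.5]
ee_rot: [-0.0, 1.0, 0.03, -0.002]
force: [-0.2, 0.3, 0.0]
grip_width: 0.282
[-0.15225395  0.3063258   0.04265856] [597.60294671 -34.36735157 216.47154982]
```

View pics/w2.png

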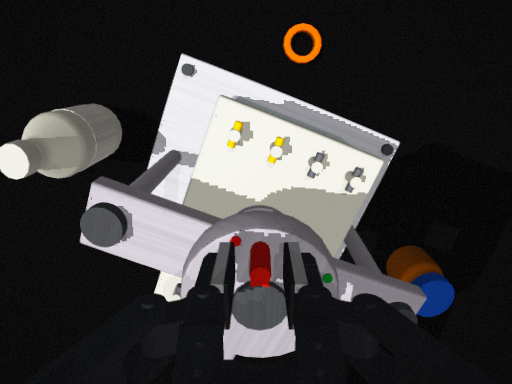

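View pics/s2.png

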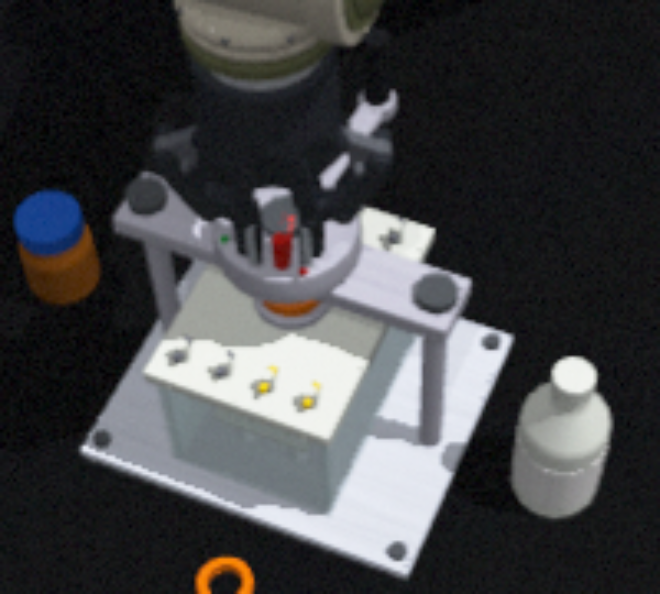

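```bash
python3 -m creep '[{"grip":24,"linear":[-0.2,3.4,0],"rot":[0,0,0.1]},{"grip":24,"linear":[-0.2,3.4,0],"rot":[0,0,0.1]},{"grip":24,"linear":[-0.2,3.4,0],"rot":[0,0,0.1]},{"grip":24,"linear":[-0.2,3.4,0],"rot":[0,0,0.1]},{"grip":24,"linear":[-0.2,3.4,0],"rot":[0,0,0.1]},{"grip":24,"linear":[-0.2,3.4,0],"rot":[0,0,0.1]},{"grip":24,"linear":[-0.2,3.4,0],"rot":[0,0,0.1]},{"grip":24,"linear":[-0.2,3.4,0],"rot":[0,0,0.1]},{"grip":24,"linear":[0,0,0],"rot":[0,0,0]}]'
python3 -m creep '[{"grip":24,"linear":[-0.1,1.7,0],"rot":[0,0,0.05]},{"grip":24,"linear":[-0.1,1.7,0],"rot":[0,0,0.05]}]'
python3 - <<'E'
from rig import sensors, imaging
import cv2,numpy as np
s=sensors.sense();print(s['force'],s['eef_pos'],s['joints'])
p,d=imaging.capture("wrist"); cv2.imwrite("pics/w3.png",p[:,:,::-1])
E
```

```text
time_s: 3.47
eef_pos: [589.8, -59.3, 219.5]
ee_rot: [-0.0, 0.932, -0.363, 0.001]
force: [1.5, -0.2, -0.2]
grip_width: 0.286
time_s: 3.63
eef_pos: [587.6, -61.1, 219.5]
ee_rot: [-0.0, 0.913, -0.407, 0.001]
force: [3.5, 1.1, 1.5]
grip_width: 0.28
[3.45178866 1.14753404 1.4601957 ] [587.63100371 -61.12745354 219.50219259] [-3.02075483e-01  4.65698533e-01  1.30893951e+00  6.48108137e-04
  1.36402791e+00  2.10718331e+00]
```

View pics/w3.png

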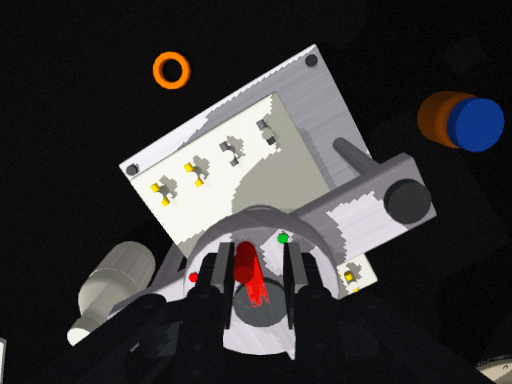

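```bash
python3 -m creep '[{"grip":24,"linear":[-0.1,1.7,0],"rot":[0,0,0.05]},{"grip":24,"linear":[-0.1,1.7,0],"rot":[0,0,0.05]}]'
python3 -m creep '[{"grip":24,"linear":[-0.1,1.7,0],"rot":[0,0,0.05]},{"grip":24,"linear":[-0.1,1.7,0],"rot":[0,0,0.05]}]'
python3 - <<'E'
from rig import sensors, imaging
import cv2,numpy as np
s=sensors.sense();print(s['force'],s['eef_pos'],s['joints'])
cp=imaging.camera_params("wrist")
p,d=imaging.capture("wrist"); cv2.imwrite("pics/w4.png",p[:,:,::-1])
from h import *
print(onz(cp,260,305,213))
E
```

```text
time_s: 3.85
eef_pos: [585.0, -63.2, 219.4]
ee_rot: [-0.0, 0.892, -0.452, 0.002]
force: [3.4, 0.5, 1.1]
grip_width: 0.28
time_s: 4.02
eef_pos: [582.2, -65.2, 219.4]
ee_rot: [-0.0, 0.868, -0.496, 0.002]
force: [4.5, -0.4, 1.6]
grip_width: 0.281
[ 4.48248981 -0.42425444  1.61783098] [582.22365484 -65.16832432 219.43022309] [-3.11397699e-01  4.54298020e-01  1.32636047e+00  2.12536975e-04
  1.35728359e+00  2.29771286e+00]
[565.03896342 -35.11249885 213.        ]
```

View pics/w4.png

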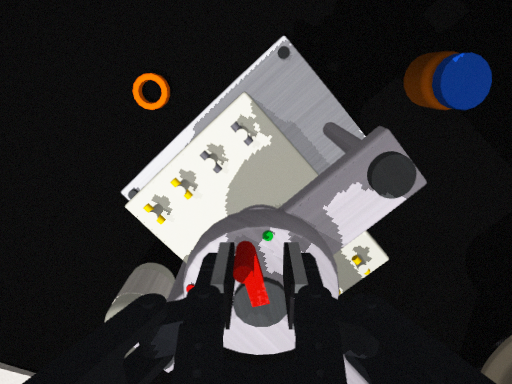

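```bash
python3 - <<'E'
from rig import sensors, imaging
from h import *
cp=imaging.camera_params("wrist")
hub=np.array([564.8,-35.5,0])
for u,v,z in((243,249,233),(268,237,206),(191,288,206)):
    p=onz(cp,u,v,z);d=p-hub;print(p,np.hypot(d[0],d[1]),np.arctan2(d[1],d[0]))
p,d=imaging.capture("top"); cv2.imwrite("pics/t4.png",cv2.resize(p[160:300,190:390,::-1],None,fx=4,fy=4,interpolation=2))
E
```

```text
[594.92770817 -71.41735786 233.        ] 46.88001061219976 -0.8728367499691861
[580.74511575 -70.61167521 206.        ] 38.56263025953864 -1.144516727972212
[601.73094913 -20.53211804 206.        ] 39.84887067642844 0.3850615869041908
```

View pics/t4.png

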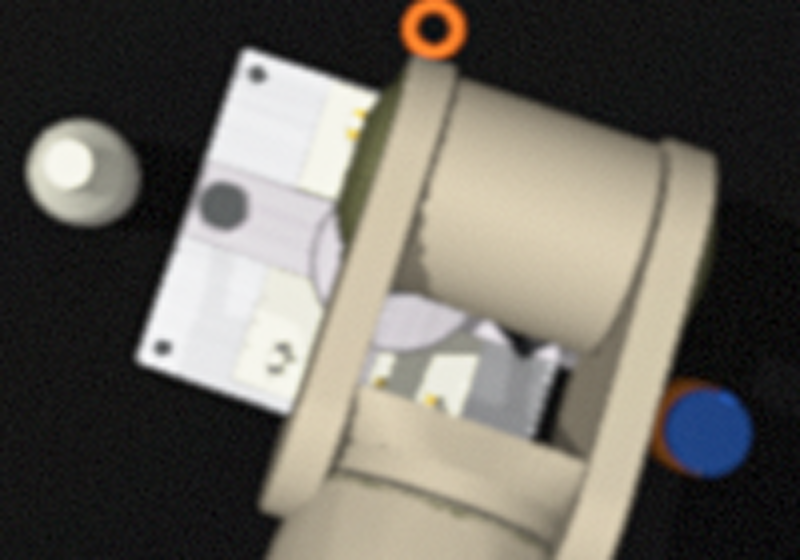

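```bash
python3 - <<'E'
from rig import sensors, imaging
from h import *
a=cv2.imread('pics/w4.png')[220:330,180:340]
cv2.imwrite('pics/w4c.png',cv2.resize(a,None,fx=5,fy=5,interpolation=2))
cp=imaging.camera_params("wrist")
hub=[564.8,-35.5]
for a in(-.7,-.83,-.95,-1.1):
  print(a,proj(cp,[[hub[0]+34*np.cos(a),hub[1]+34*np.sin(a),z] for z in (233,210)]))
E
```

```text
-0.7 [[235.78611579 275.87572685]
 [238.69279274 250.98735475]]
-0.83 [[244.99558013 273.71359001]
 [246.7728879  249.01300409]]
-0.95 [[253.79077677 272.62230517]
 [254.48027968 248.01698663]]
-1.1 [[264.93085318 272.5159055 ]
 [264.23809718 247.91924976]]
```

View pics/w4c.png

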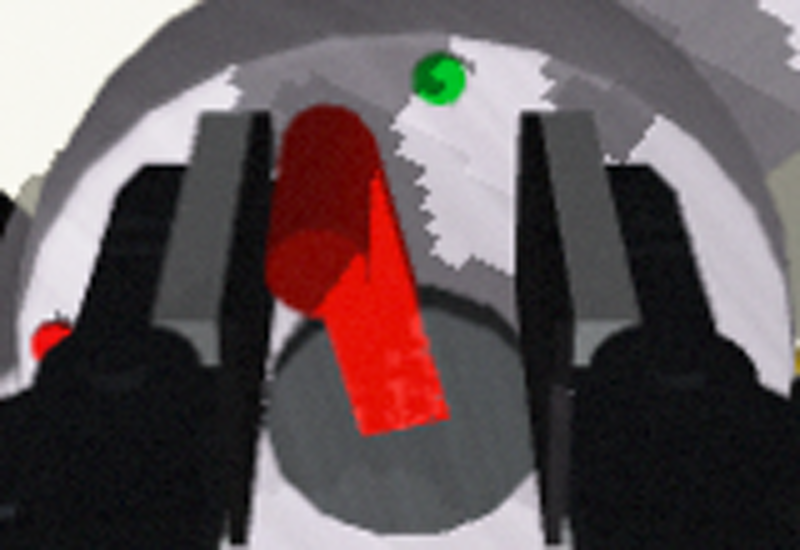

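```bash
python3 -m creep '[{"grip":24,"linear":[-0.1,1.5,0],"rot":[0,0,0.04]},{"grip":24,"linear":[0,0,0],"rot":[0,0,0]}]'
python3 - <<'E'
from rig import sensors, imaging
from h import *
s=sensors.sense();print(s['force'],s['eef_pos'])
p,d=imaging.capture("wrist"); p=p[:,:,::-1]
cv2.imwrite('pics/w5c.png',cv2.resize(p[220:330,180:340],None,fx=5,fy=5,interpolation=2))
cp=imaging.camera_params("wrist")
hub=[564.8,-35.5]
for a in(-.7,-.83,-.95,-1.1):
  print(a,proj(cp,[[hub[0]+34*np.cos(a),hub[1]+34*np.sin(a),z] for z in (233,210)]))
E
```

```text
time_s: 4.28
eef_pos: [580.6, -65.6, 219.1]
ee_rot: [-0.001, 0.858, -0.513, 0.001]
force: [4.2, 0.7, 1.1]
grip_width: 0.278
[4.23394421 0.65151084 1.05187719] [580.64444127 -65.58143052 219.12730747]
-0.7 [[233.19837938 276.44659536]
 [236.43796427 251.46737092]]
-0.83 [[242.28762362 273.98529822]
 [244.41512417 249.21944865]]
-0.95 [[251.02507472 272.60694951]
 [252.07256093 247.9614114 ]]
-1.1 [[262.16763194 272.1368463 ]
 [261.83096398 247.53185436]]
```

View pics/w5c.png

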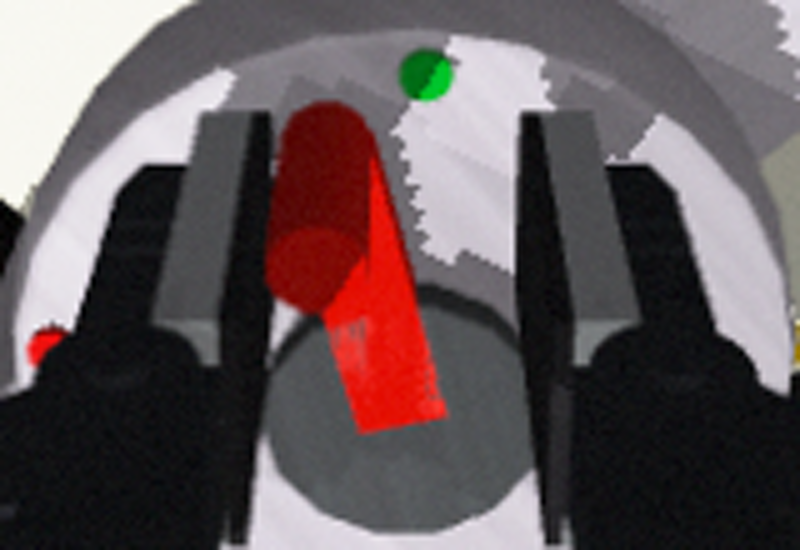

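```bash
cat > tabm.py <<'E'
from rig import sensors, imaging
from h import *
s=sensors.sense();print(s['force'],s['eef_pos'],s['time_s'])
cp=imaging.camera_params("wrist")
p,d=imaging.capture("wrist")
h=cv2.cvtColor(p,cv2.COLOR_RGB2HSV)
g=cv2.inRange(h,(50,120,60),(75,255,255)); g[:200]=0;g[:,:200]=0
ys,xs=np.nonzero(g);hub=np.array([564.8,-35.5,0])
P=onz(cp,xs.mean(),ys.mean(),206)-hub;print('green',len(xs),np.hypot(P[0],P[1]),np.arctan2(P[1],P[0]))
cv2.imwrite('pics/w_%d.png'%(s['time_s']*100),cv2.resize(p[220:330,180:340,::-1],None,fx=5,fy=5,interpolation=2))
for a in(-.8,-.85,-.9,-.95,-1):
  print(a,(proj(cp,[[hub[0]+34*np.cos(a),hub[1]+34*np.sin(a),233]])[0]-[180,220])*5)
E
python3 tabm.py
python3 -m creep '[{"grip":24,"linear":[-0.1,1.5,0],"rot":[0,0,0.04]},{"grip":24,"linear":[0,0,0],"rot":[0,0,0]}]'
python3 tabm.py; ls pics
```

```text
[5.513805   0.62444121 2.47457599] [580.64588295 -65.5760438  219.09129058] 4.3333
green 84 39.47377800092839 -1.1349506627288792
-0.8 [300.7434688  272.32865668]
-0.85 [318.62593251 268.47425974]
-0.9 [336.77230279 265.37230273]
-0.95 [355.12537359 263.03474754]
-1 [373.62684623 261.47065644]
time_s: 4.55
eef_pos: [579.7, -65.9, 219.1]
ee_rot: [-0.001, 0.848, -0.531, 0.002]
force: [8.9, 2.6, 1.7]
grip_width: 0.287
[8.90550714 2.62107859 1.70022707] [579.70709377 -65.87420017 219.13260427] 4.55
green 87 39.34564267976751 -1.1561462357689114
-0.8 [290.30954487 273.65810503]
-0.85 [307.93566622 269.19128728]
-0.9 [325.87216616 265.46557218]
-0.95 [344.06297279 262.49528375]
-1 [362.4506761 260.2919175]
s2.png
scene0.npy
scene0.png
scene0c.png
t4.png
top0.npy
top0.png
top0c.png
w1.npy
w1.pkl
w1.png
w2.png
w3.png
w4.png
w4c.png
w5c.png
w_433.png
w_455.png
wrist0.npy
wrist0.png
```

```bash
python3 -m creep '[{"grip":24,"linear":[0,-3.5,0],"rot":[0,0,0]},{"grip":24,"linear":[0,-3.5,0],"rot":[0,0,0]},{"grip":24,"linear":[0,0,-30],"rot":[0,0,0]},{"grip":28,"linear":[0,0,-30],"rot":[0,0,-0.12]},{"grip":28,"linear":[0,0,-5],"rot":[0,0,-0.12]},{"grip":28,"linear":[0,0,0],"rot":[0,0,-0.12]},{"grip":28,"linear":[0,0,0],"rot":[0,0,-0.12]},{"grip":28,"linear":[0,0,0],"rot":[0,0,-0.12]},{"grip":28,"linear":[0,0,0],"rot":[0,0,-0.12]},{"grip":28,"linear":[-30,0,0],"rot":[0,0,0]},{"grip":28,"linear":[-30,0,0],"rot":[0,0,0]},{"grip":28,"linear":[0,0,0],"rot":[0,0,0]}]'
python3 - <<'E'
from rig import sensors, imaging
from h import *
s=sensors.sense();print(s['force'],s['eef_pos'],s['ee_rot'],s['joints'])
p,d=imaging.capture("wrist");cv2.imwrite('pics/w6.png',p[:,:,::-1])
E
```

```text
time_s: 5.6
eef_pos: [526.0, -37.8, 283.0]
ee_rot: [-0.0, 0.98, -0.197, -0.002]
force: [0.1, 0.5, 0.6]
grip_width: 0.33
[0.09439177 0.51181425 0.64031296] [526.04916321 -37.82988857 282.96350514] [-7.37726460e-05  9.80347538e-01 -1.97267239e-01 -2.08209648e-03] [-2.94005515e-01  2.88744017e-01  1.39555420e+00 -2.51435901e-04
  1.46145375e+00  1.67395884e+00]
```

View pics/w6.png

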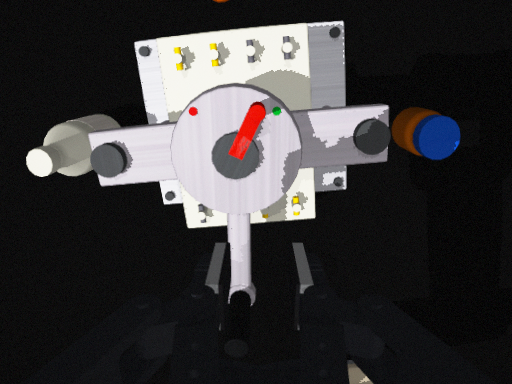

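View pics/w_455.png

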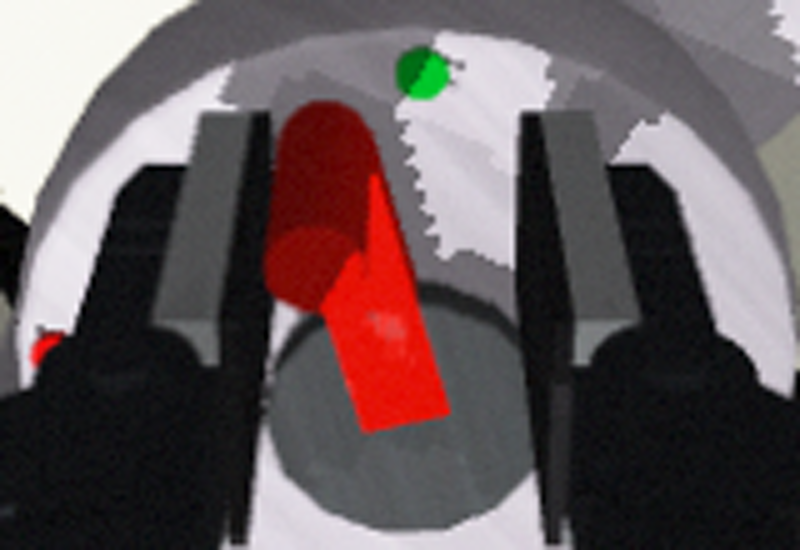

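```bash
python3 - <<'E'
from rig import sensors, imaging
from h import *
cp=imaging.camera_params("wrist")
hub=onz(cp,234.5,156,213);tab=onz(cp,258,110,233);k=onz(cp,236.5,346,253)
print(hub,tab,k)
s=sensors.sense();q=s['ee_rot'];psi=2*np.arctan2(q[2],q[1]);d=k-hub;t=tab-hub
print(np.hypot(*d[:2]),np.arctan2(d[1],d[0]),np.hypot(*t[:2]),np.arctan2(t[1],t[0]),psi)
v=k-s['eef_pos'];c,sn=np.cos(psi),np.sin(psi);print(v@[c,sn,0],v@[sn,-c,0])
E
```

```text
[567.13652625 -36.39885332 213.        ] [590.45375131 -63.14467206 233.        ] [453.11663791  10.6348653  253.        ]
123.33979740508961 2.7503532168881084 35.482838166720455 -0.8537769135277223 -0.3978357191614553
-88.24542724690542 -16.608313464618075
```

```bash
python3 -m creep '[{"grip":28,"linear":[-30,-5.4,0],"rot":[0,0,0]},{"grip":28,"linear":[-30,-5.4,0],"rot":[0,0,0]},{"grip":28,"linear":[-28.3,-5.4,0],"rot":[0,0,0]},{"grip":28,"linear":[0,0,10],"rot":[0,0,0]},{"grip":28,"linear":[0,0,15],"rot":[0,0,0]},{"grip":28,"linear":[0,0,10],"rot":[0,0,0]}]'
python3 -m creep '[{"grip":28,"linear":[0,0,15],"rot":[0,0,0]},{"grip":28,"linear":[0,0,15],"rot":[0,0,0]},{"grip":28,"linear":[0,0,10],"rot":[0,0,0]},{"grip":28,"linear":[0,0,0],"rot":[0,0,0]}]'
python3 - <<'E'
from rig import sensors, imaging
from h import *
s=sensors.sense();print(s['force'],s['eef_pos'])
p,d=imaging.capture("wrist");cv2.imwrite('pics/w7.png',p[:,:,::-1])
p,d=imaging.capture("scene");cv2.imwrite('pics/s7.png',cv2.resize(p[90:270,140:340,::-1],None,fx=3.3,fy=3.3,interpolation=2))
E
```

```text
time_s: 6.15
eef_pos: [454.8, 9.5, 247.6]
ee_rot: [0.0, 0.98, -0.198, -0.0]
force: [1.1, 0.2, -0.0]
grip_width: 0.326
time_s: 6.48
eef_pos: [454.3, 9.4, 206.5]
ee_rot: [0.0, 0.98, -0.198, -0.002]
force: [0.4, 0.5, -0.7]
grip_width: 0.321
[ 0.37208819  0.47456423 -0.70813306] [454.31415082   9.40697325 206.49256473]
```

View pics/w7.png

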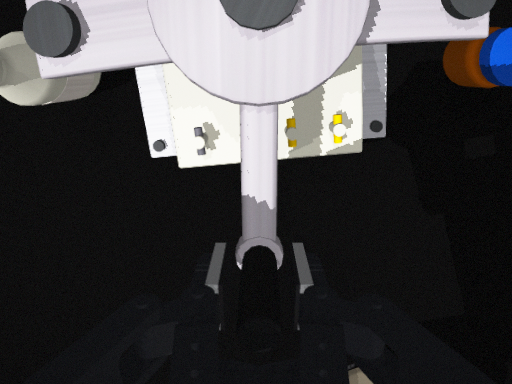

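View pics/s7.png

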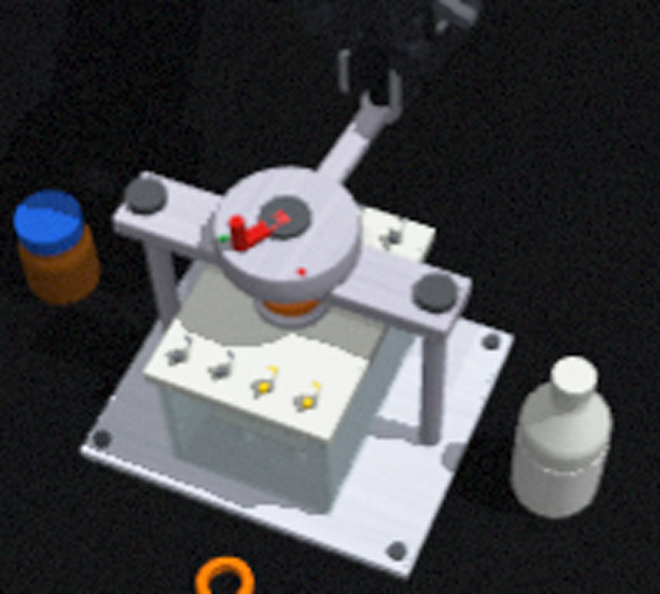

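```bash
python3 -m creep '[{"grip":28,"linear":[-3.5,2,0],"rot":[0,0,0]},{"grip":28,"linear":[0.4,7.4,0],"rot":[0,0,-0.06]},{"grip":28,"linear":[0.4,9.9,0],"rot":[0,0,-0.08]},{"grip":28,"linear":[0.4,9.9,0],"rot":[0,0,-0.08]}]'
python3 -m creep '[{"grip":28,"linear":[0.4,9.9,0],"rot":[0,0,-0.08]},{"grip":28,"linear":[0.4,9.9,0],"rot":[0,0,-0.08]},{"grip":28,"linear":[0.4,9.9,0],"rot":[0,0,-0.08]},{"grip":28,"linear":[0.4,9.9,0],"rot":[0,0,-0.08]},{"grip":28,"linear":[0.2,7.4,0],"rot":[0,0,-0.06]},{"grip":28,"linear":[0,0,0],"rot":[0,0,0]}]'
cat > st.py <<'E'
from rig import sensors
import numpy as np,sys
hub=np.array([564.8,-35.7])
s=sensors.sense();q=s['ee_rot'];psi=2*np.arctan2(q[2],q[1]);d=s['eef_pos'][:2]-hub
a=np.arctan2(d[1],d[0]);w=a-np.pi if a>0 else a+np.pi
f=s['force'];tc=np.array([np.sin(a),-np.cos(a)])
print('t %.2f R %.1f z %.1f tcpang(handle) %.3f psi-dev %.3f  tang cw resist %.2f rad %.2f fz %.2f'%(s['time_s'],np.hypot(*d),s['eef_pos'][2],-0.312-w,psi-w,-f[:2]@tc,f[:2]@d/np.hypot(*d),f[2]))
E
python3 st.py
```

```text
time_s: 6.92
eef_pos: [443.2, -17.2, 209.1]
ee_rot: [-0.0, 0.996, -0.088, 0.001]
force: [1.8, 1.2, 0.1]
grip_width: 0.324
time_s: 7.42
eef_pos: [443.8, -64.9, 209.1]
ee_rot: [0.0, 0.995, 0.1, 0.001]
force: [0.2, 0.7, -0.0]
grip_width: 0.327
t 7.42 R 124.5 z 209.1 tcpang(handle) -0.549 psi-dev -0.036  tang cw resist -0.60 rad -0.37 fz -0.04
```

```bash
python3 -m creep '[{"grip":28,"linear":[0.1,-7.4,0],"rot":[0,0,0.06]},{"grip":28,"linear":[0.1,-5,0],"rot":[0,0,0.04]},{"grip":28,"linear":[0.1,-5,0],"rot":[0,0,0.04]},{"grip":28,"linear":[0.1,-5,0],"rot":[0,0,0.04]},{"grip":28,"linear":[0.1,-5,0],"rot":[0,0,0.04]},{"grip":28,"linear":[0.1,-5,0],"rot":[0,0,0.04]}]'; python3 st.py
python3 -m creep '[{"grip":28,"linear":[0.1,-5,0],"rot":[0,0,0.04]},{"grip":28,"linear":[0.1,-5,0],"rot":[0,0,0.04]},{"grip":28,"linear":[0.1,-5,0],"rot":[0,0,0.04]}]'|head -1; python3 st.py
python3 -m creep '[{"grip":28,"linear":[0.1,-5,0],"rot":[0,0,0.04]},{"grip":28,"linear":[0.1,-5,0],"rot":[0,0,0.04]},{"grip":28,"linear":[0.1,-2.5,0],"rot":[0,0,0.02]}]'|head -1; python3 st.py
python3 -m creep '[{"grip":28,"linear":[0,-2.5,0],"rot":[0,0,0.02]},{"grip":28,"linear":[0.1,-2.5,0],"rot":[0,0,0.02]},{"grip":28,"linear":[0,-2.5,0],"rot":[0,0,0.02]}]'|head -1; python3 st.py
```

```text
time_s: 7.92
eef_pos: [441.0, -31.3, 208.9]
ee_rot: [0.0, 0.999, -0.032, 0.0]
force: [-0.2, -2.0, 0.8]
grip_width: 0.326
t 7.92 R 123.9 z 208.9 tcpang(handle) -0.276 psi-dev -0.028  tang cw resist 1.97 rad 0.10 fz 0.77
time_s: 8.17
t 8.17 R 123.7 z 208.8 tcpang(handle) -0.161 psi-dev -0.032  tang cw resist 7.90 rad 2.85 fz 1.25
time_s: 8.42
t 8.42 R 123.7 z 208.8 tcpang(handle) -0.058 psi-dev -0.029  tang cw resist 6.25 rad 4.61 fz 2.83
time_s: 8.67
t 8.67 R 123.6 z 208.8 tcpang(handle) 0.000 psi-dev -0.031  tang cw resist 6.90 rad 4.65 fz 2.56
```

```bash

python3 -m creep '[{"grip":28,"linear":[-0.1,-2.5,0],"rot":[0,0,0.02]},{"grip":28,"linear":[-0.1,-2.5,0],"rot":[0,0,0.02]},{"grip":28,"linear":[-0.1,-2.5,0],"rot":[0,0,0.02]},{"grip":28,"linear":[-0.1,-2.5,0],"rot":[0,0,0.02]}]'|head -1; python3 st.py
python3 -m creep '[{"grip":28,"linear":[-0.1,-2.5,0],"rot":[0,0,0.02]},{"grip":28,"linear":[-0.1,-2.5,0],"rot":[0,0,0.02]},{"grip":28,"linear":[-0.1,-2.5,0],"rot":[0,0,0.02]},{"grip":28,"linear":[-0.1,-2.5,0],"rot":[0,0,0.02]}]'|head -1; python3 st.py
python3 -m creep '[{"grip":28,"linear":[0,-2.5,0],"rot":[0,0,0.02]},{"grip":28,"linear":[0,-2.5,0],"rot":[0,0,0.02]},{"grip":28,"linear":[0,-2.5,0],"rot":[0,0,0.02]},{"grip":28,"linear":[0,-2.5,0],"rot":[0,0,0.02]}]'|head -1; python3 st.py
```

```text
time_s: 9.0
t 9.00 R 123.5 z 208.8 tcpang(handle) 0.082 psi-dev -0.029  tang cw resist 5.99 rad 0.78 fz 2.02
time_s: 9.33
t 9.33 R 123.5 z 208.8 tcpang(handle) 0.163 psi-dev -0.028  tang cw resist 6.13 rad -0.48 fz 0.82
time_s: 9.67
t 9.67 R 123.4 z 208.8 tcpang(handle) 0.244 psi-dev -0.027  tang cw resist 7.58 rad 0.98 fz 1.66
```

```bash

python3 -m creep '[{"grip":28,"linear":[0,-2.5,0],"rot":[0,0,0.02]},{"grip":28,"linear":[0,-2.5,0],"rot":[0,0,0.02]},{"grip":28,"linear":[-0.1,-2.5,0],"rot":[0,0,0.02]}]'|head -1; python3 st.py
python3 -m creep '[{"grip":28,"linear":[0,-2.5,0],"rot":[0,0,0.02]},{"grip":28,"linear":[0,-2.5,0],"rot":[0,0,0.02]},{"grip":28,"linear":[-0.1,-2.5,0],"rot":[0,0,0.02]}]'|head -1; python3 st.py
python3 -m creep '[{"grip":28,"linear":[0,-2.5,0],"rot":[0,0,0.02]},{"grip":28,"linear":[0,-2.5,0],"rot":[0,0,0.02]},{"grip":28,"linear":[-0.1,-2.5,0],"rot":[0,0,0.02]}]'|head -1; python3 st.py
```

```text
time_s: 9.92
t 9.92 R 123.3 z 208.8 tcpang(handle) 0.305 psi-dev -0.026  tang cw resist 6.10 rad -1.85 fz 0.89
time_s: 10.17
t 10.17 R 123.3 z 208.8 tcpang(handle) 0.366 psi-dev -0.025  tang cw resist 6.25 rad -2.06 fz 1.07
time_s: 10.42
t 10.42 R 123.2 z 208.8 tcpang(handle) 0.426 psi-dev -0.025  tang cw resist 6.34 rad -2.57 fz -0.29
```

```bash

python3 -m creep '[{"grip":28,"linear":[0.1,-2.5,0],"rot":[0,0,0.02]},{"grip":28,"linear":[0.1,-2.5,0],"rot":[0,0,0.02]},{"grip":28,"linear":[0.1,-2.5,0],"rot":[0,0,0.02]}]'|head -1; python3 st.py
python3 -m creep '[{"grip":28,"linear":[0,-2.5,0],"rot":[0,0,0.02]},{"grip":28,"linear":[0,-2.5,0],"rot":[0,0,0.02]},{"grip":28,"linear":[0,-2.5,0],"rot":[0,0,0.02]}]'|head -1; python3 st.py
python3 -m creep '[{"grip":28,"linear":[0,-2.5,0],"rot":[0,0,0.02]}]'|head -1; python3 st.py
python3 - <<'E'
from rig import sensors, imaging
from h import *
p,d=imaging.capture("scene");cv2.imwrite('pics/s8.png',cv2.resize(p[90:270,140:340,::-1],None,fx=3.3,fy=3.3,interpolation=2))
E
```

```text
time_s: 10.67
t 10.67 R 123.2 z 208.8 tcpang(handle) 0.487 psi-dev -0.024  tang cw resist 6.36 rad 0.54 fz 1.37
time_s: 10.92
t 10.92 R 123.1 z 208.8 tcpang(handle) 0.548 psi-dev -0.023  tang cw resist 5.62 rad -0.33 fz 0.92
time_s: 11.0
t 11.00 R 123.1 z 208.8 tcpang(handle) 0.568 psi-dev -0.023  tang cw resist 6.62 rad -0.81 fz 1.47
```

View pics/s8.png

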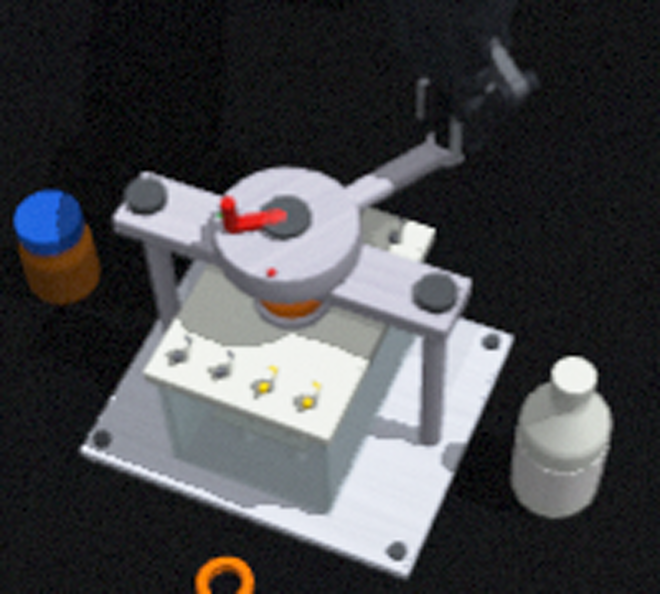

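```bash

python3 -m creep '[{"grip":28,"linear":[0.2,7.4,0],"rot":[0,0,-0.07]},{"grip":28,"linear":[0.4,9.9,0],"rot":[0,0,-0.09]},{"grip":28,"linear":[0.4,9.9,0],"rot":[0,0,-0.08]},{"grip":28,"linear":[0.4,9.9,0],"rot":[0,0,-0.08]},{"grip":28,"linear":[0.4,9.9,0],"rot":[0,0,-0.08]},{"grip":28,"linear":[0.4,9.9,0],"rot":[0,0,-0.08]},{"grip":28,"linear":[0.4,9.9,0],"rot":[0,0,-0.08]},{"grip":28,"linear":[0.4,9.9,0],"rot":[0,0,-0.08]}]'|head -1; python3 st.py
python3 -m creep '[{"grip":28,"linear":[0.4,9.9,0],"rot":[0,0,-0.08]},{"grip":28,"linear":[0.4,9.9,0],"rot":[0,0,-0.08]},{"grip":28,"linear":[0.4,9.9,0],"rot":[0,0,-0.08]},{"grip":28,"linear":[0.4,9.9,0],"rot":[0,0,-0.08]},{"grip":28,"linear":[0.4,9.9,0],"rot":[0,0,-0.08]},{"grip":28,"linear":[0.4,8.7,0],"rot":[0,0,-0.07]},{"grip":28,"linear":[0,0,0],"rot":[0,0,0]}]'|head -1; python3 st.py
```

```text
time_s: 11.72
t 11.72 R 123.4 z 208.8 tcpang(handle) -0.049 psi-dev 0.005  tang cw resist -1.99 rad 0.12 fz -0.01
time_s: 12.3
t 12.30 R 122.9 z 208.8 tcpang(handle) -0.531 psi-dev -0.009  tang cw resist -0.56 rad -0.34 fz -1.04
```

```bash
python3 -m creep '[{"grip":28,"linear":[0,-7.4,0],"rot":[0,0,0.06]},{"grip":28,"linear":[0,-5,0],"rot":[0,0,0.04]},{"grip":28,"linear":[0,-5,0],"rot":[0,0,0.04]},{"grip":28,"linear":[0,-5,0],"rot":[0,0,0.04]},{"grip":28,"linear":[0,-2.5,0],"rot":[0,0,0.02]},{"grip":28,"linear":[0,-2.5,0],"rot":[0,0,0.02]},{"grip":28,"linear":[0,-2.5,0],"rot":[0,0,0.02]}]'|head -1; python3 st.py
python3 -m creep '[{"grip":28,"linear":[0,-2.5,0],"rot":[0,0,0.02]},{"grip":28,"linear":[0,-2.5,0],"rot":[0,0,0.02]},{"grip":28,"linear":[0,-2.5,0],"rot":[0,0,0.02]}]'|head -1; python3 st.py
python3 -m creep '[{"grip":28,"linear":[0,-2.5,0],"rot":[0,0,0.02]},{"grip":28,"linear":[0,-2.5,0],"rot":[0,0,0.02]},{"grip":28,"linear":[0,-2.5,0],"rot":[0,0,0.02]}]'|head -1; python3 st.py
python3 -m creep '[{"grip":28,"linear":[0,-2.5,0],"rot":[0,0,0.02]},{"grip":28,"linear":[0,-2.5,0],"rot":[0,0,0.02]},{"grip":28,"linear":[0,-2.5,0],"rot":[0,0,0.02]}]'|head -1; python3 st.py
python3 -m creep '[{"grip":28,"linear":[0,-2.5,0],"rot":[0,0,0.02]},{"grip":28,"linear":[0,-2.5,0],"rot":[0,0,0.02]}]'|head -1; python3 st.py
```

```text
time_s: 12.88
t 12.88 R 122.9 z 208.8 tcpang(handle) -0.284 psi-dev -0.006  tang cw resist 5.64 rad -3.19 fz -2.18
time_s: 13.13
t 13.13 R 122.9 z 208.8 tcpang(handle) -0.223 psi-dev -0.006  tang cw resist 7.34 rad -3.32 fz -2.27
time_s: 13.38
t 13.38 R 122.9 z 208.8 tcpang(handle) -0.162 psi-dev -0.005  tang cw resist 6.25 rad -2.58 fz -0.83
time_s: 13.63
t 13.63 R 123.0 z 208.9 tcpang(handle) -0.102 psi-dev -0.005  tang cw resist 6.67 rad -3.39 fz -1.18
time_s: 13.8
t 13.80 R 123.0 z 208.9 tcpang(handle) -0.062 psi-dev -0.004  tang cw resist 6.99 rad -4.44 fz -0.62
```

```bash

python3 -m creep '[{"grip":28,"linear":[0.1,-2.5,0],"rot":[0,0,0.02]},{"grip":28,"linear":[0.1,-2.5,0],"rot":[0,0,0.02]}]'|head -1; python3 st.py
python3 -m creep '[{"grip":28,"linear":[0.2,-2.5,0],"rot":[0,0,0.02]},{"grip":28,"linear":[0.1,-2.5,0],"rot":[0,0,0.02]}]'|head -1; python3 st.py
python3 -m creep '[{"grip":28,"linear":[0.1,-2.5,0],"rot":[0,0,0.02]},{"grip":28,"linear":[0.1,-2.5,0],"rot":[0,0,0.02]}]'|head -1; python3 st.py
```

```text
time_s: 13.97
t 13.97 R 123.0 z 208.9 tcpang(handle) -0.022 psi-dev -0.004  tang cw resist 5.97 rad -4.13 fz -1.80
time_s: 14.13
t 14.13 R 123.0 z 208.9 tcpang(handle) 0.019 psi-dev -0.004  tang cw resist 7.00 rad -2.71 fz 0.17
time_s: 14.3
t 14.30 R 122.9 z 208.9 tcpang(handle) 0.059 psi-dev -0.004  tang cw resist 8.37 rad -1.92 fz -0.37
```

```bash

python3 -m creep '[{"grip":28,"linear":[0,-1.25,0],"rot":[0,0,0.01]}]'|head -1; python3 st.py
python3 -m creep '[{"grip":28,"linear":[0,-1.25,0],"rot":[0,0,0.01]}]'|head -1; python3 st.py
python3 -m creep '[{"grip":28,"linear":[0,-1.25,0],"rot":[0,0,0.01]}]'|head -1; python3 st.py
python3 -m creep '[{"grip":28,"linear":[0,-1.25,0],"rot":[0,0,0.01]}]'|head -1; python3 st.py
```

```text
time_s: 14.38
t 14.38 R 122.9 z 208.9 tcpang(handle) 0.070 psi-dev -0.003  tang cw resist 8.19 rad -2.79 fz 0.78
time_s: 14.47
t 14.47 R 122.9 z 208.8 tcpang(handle) 0.079 psi-dev -0.003  tang cw resist 7.01 rad -2.67 fz -0.49
time_s: 14.55
t 14.55 R 122.9 z 208.9 tcpang(handle) 0.089 psi-dev -0.004  tang cw resist 6.97 rad -2.98 fz -0.24
time_s: 14.63
t 14.63 R 122.9 z 208.9 tcpang(handle) 0.099 psi-dev -0.003  tang cw resist 7.67 rad -3.30 fz 0.16
```

```bash

python3 -m creep '[{"grip":28,"linear":[0,-1.25,0],"rot":[0,0,0.01]}]'|head -1; python3 st.py
python3 -m creep '[{"grip":28,"linear":[0,-1.25,0],"rot":[0,0,0.01]}]'|head -1; python3 st.py
python3 -m creep '[{"grip":28,"linear":[0,-1.25,0],"rot":[0,0,0.01]}]'|head -1; python3 st.py
python3 -m creep '[{"grip":28,"linear":[0,-1.25,0],"rot":[0,0,0.01]}]'|head -1; python3 st.py
python3 -m creep '[{"grip":28,"linear":[0,-1.25,0],"rot":[0,0,0.01]}]'|head -1; python3 st.py
python3 -m creep '[{"grip":28,"linear":[0,-1.25,0],"rot":[0,0,0.01]}]'|head -1; python3 st.py
```

```text
time_s: 14.72
t 14.72 R 122.9 z 208.9 tcpang(handle) 0.109 psi-dev -0.003  tang cw resist 8.07 rad -3.69 fz -0.73
time_s: 14.8
t 14.80 R 122.9 z 208.9 tcpang(handle) 0.119 psi-dev -0.004  tang cw resist 7.04 rad -3.60 fz -0.04
time_s: 14.88
t 14.88 R 122.8 z 208.9 tcpang(handle) 0.129 psi-dev -0.003  tang cw resist 7.98 rad -4.63 fz -0.36
time_s: 14.97
t 14.97 R 122.8 z 208.9 tcpang(handle) 0.139 psi-dev -0.003  tang cw resist 7.46 rad -3.93 fz -0.14
time_s: 15.05
t 15.05 R 122.9 z 208.9 tcpang(handle) 0.149 psi-dev -0.003  tang cw resist 7.48 rad -3.60 fz -0.61
time_s: 15.13
t 15.13 R 122.8 z 208.9 tcpang(handle) 0.159 psi-dev -0.003  tang cw resist 7.92 rad -5.04 fz -0.35
```

```bash

python3 -m creep '[{"grip":28,"linear":[0.5,-1.25,0],"rot":[0,0,0.01]}]'|head -1; python3 st.py
python3 -m creep '[{"grip":28,"linear":[0.4,-1.25,0],"rot":[0,0,0.01]}]'|head -1; python3 st.py
python3 -m creep '[{"grip":28,"linear":[0.3,-1.25,0],"rot":[0,0,0.01]}]'|head -1; python3 st.py
python3 -m creep '[{"grip":28,"linear":[0.1,-1.25,0],"rot":[0,0,0.01]}]'|head -1; python3 st.py
```

```text
time_s: 15.22
t 15.22 R 122.8 z 208.8 tcpang(handle) 0.169 psi-dev -0.003  tang cw resist 8.42 rad -0.16 fz 1.97
time_s: 15.3
t 15.30 R 122.8 z 208.8 tcpang(handle) 0.179 psi-dev -0.003  tang cw resist 9.30 rad 2.63 fz 4.25
time_s: 15.38
t 15.38 R 122.7 z 208.8 tcpang(handle) 0.189 psi-dev -0.003  tang cw resist 8.84 rad 4.03 fz 4.18
time_s: 15.47
t 15.47 R 122.7 z 208.8 tcpang(handle) 0.199 psi-dev -0.003  tang cw resist 9.00 rad 2.84 fz 4.43
```

```bash

python3 -m creep '[{"grip":28,"linear":[0,2.5,0],"rot":[0,0,0]},{"grip":30,"linear":[0,2.5,0],"rot":[0,0,0]},{"grip":32,"linear":[0,0,0],"rot":[0,0,0]}]'; python3 st.py
python3 -m creep '[{"grip":32,"linear":[0,0,-10],"rot":[0,0,0]},{"grip":32,"linear":[0,0,-25],"rot":[0,0,0]},{"grip":32,"linear":[0,0,-30],"rot":[0,0,0]},{"grip":32,"linear":[0,0,-30],"rot":[0,0,0]},{"grip":32,"linear":[-20,0,-10],"rot":[0,0,0]},{"grip":32,"linear":[-35,0,0],"rot":[0,0,0]},{"grip":32,"linear":[-35,0,0],"rot":[0,0,0]},{"grip":32,"linear":[-20,0,0],"rot":[0,0,0]},{"grip":32,"linear":[0,0,0],"rot":[0,0,0]}]'
python3 - <<'E'
from rig import sensors, imaging
from h import *
s=sensors.sense();print(s['force'],s['time_s'])
p,d=imaging.capture("scene");cv2.imwrite('pics/s9.png',cv2.resize(p[90:270,140:340,::-1],None,fx=3.3,fy=3.3,interpolation=2))
p,d=imaging.capture("top");cv2.imwrite('pics/t9.png',cv2.resize(p[160:300,190:390,::-1],None,fx=4,fy=4,interpolation=2))
E
```

```text
time_s: 15.72
eef_pos: [456.0, 20.3, 208.6]
ee_rot: [0.0, 0.967, -0.253, 0.0]
force: [-0.9, -2.8, 2.1]
grip_width: 0.37
t 15.72 R 122.3 z 208.6 tcpang(handle) 0.163 psi-dev -0.037  tang cw resist 2.93 rad -0.54 fz 2.12
time_s: 16.47
eef_pos: [357.8, 75.8, 314.0]
ee_rot: [-0.001, 0.968, -0.252, 0.001]
force: [0.0, -0.3, 0.8]
grip_width: 0.374
[ 0.00139137 -0.25649104  0.76564122] 16.4667
```

View pics/s9.png

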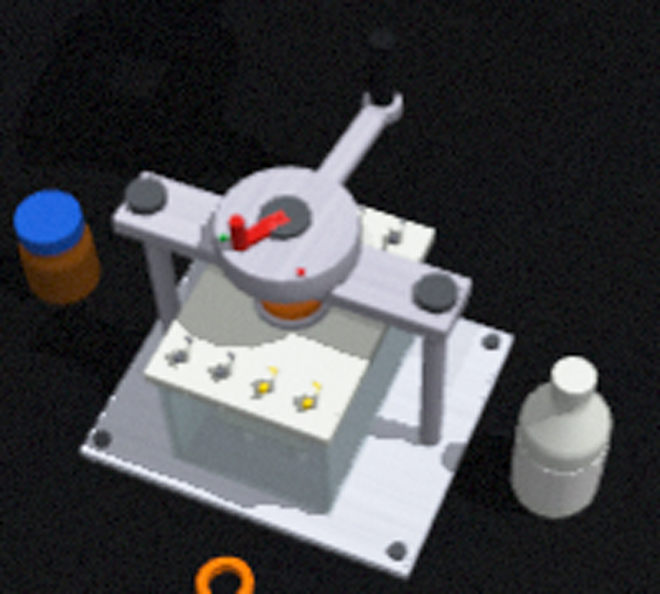

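View pics/t9.png

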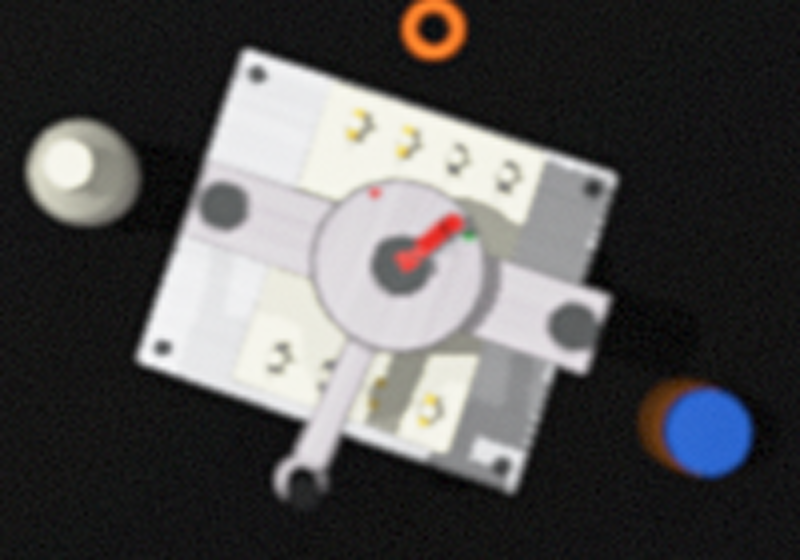

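```bash
python3 -c "
from rig import ctrl,sensors
print(ctrl.finish_job(),sensors.sense()['time_s'])"
```

```text
the job is handed in; nothing more can be done
the job is handed in; nothing more can be done
```

I pushed the red tab clockwise to its tighten stop and clamped the lid with two tightening swings. I stopped when the push at the knob reached about 8.6 N, up from about 6.2 N running free. I then let go, backed the gripper clear and handed the job in at about 16.6 s.

**Tightening:** The rise of about 2.4 N puts the screw about 0.33 rad past first bearing, or roughly 100 to 110 N on the lid. Single force readings scattered by about 0.6 N. I averaged several and corrected for sideways friction on the knob; uncorrected, the last three readings were 8.8 to 9.3 N.

**Last checks:**
- **Selector:** the last pictures show the tab on the tighten side by the green dot. I measured the selector at about 0.46 rad just after throwing it.
- **Bottle, jar and cap:** all three look the same as in the first pictures.
- **Arm:** it was clear of everything, with less than 1 N on the wrist.

**What didn't agree or wasn't checked:**
- **Handle angle:** the last picture puts the handle at about 0.11 rad, while the tool position suggested 0.16 rad. I put this down to calibration.
- **Pad contact:** the images are too coarse to show the pad touching the lid, so that rests on the force readings alone.

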